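# Put the stacked gel-casting kit away

## Task

The rinsed gel kit has been left stacked on the bench: take the stack apart from the top, one piece at a time. First slide the white comb down the free guides of the comb rack until its bridge rests on the rack, then set the short tray flat on the casting stand between its end stops, then the long tray flat on the platform inside the buffer tank between the corner lugs, and last close the tank with its lid, fully down and square on the rim. Leave the bottle, the jar and the tube rack where they are.

Things in the scene. Friction and masses are not known exactly. Their poses are not given: they have to be found in the camera images.
- comb_bridge (a point): White comb, loose, on top of the stack, astride the short tray's walls. Bridge bar 14 mm thick (its x), 76 long (y), 14 high; below it, centred, a toothed blade 4 mm thick (x), 48 long (y), 22 deep. About 35 g. Point: centre of the bridge, 7 mm above its underside; z up. Grip the bridge across its 14 mm. Half a turn about z makes no difference.
- short_tray_mid (a point): Short gel tray, loose, tinted clear acrylic, middle of the stack, flat on the long tray's wall tops. 52 mm long (its x), 60 wide (y), 28 high; floor and the two side walls 4 mm thick, ends open. About 45 g. Point: its centre, 14 mm above its underside. Grip it across its 60 mm width. Half a turn makes no difference.
- long_tray_mid (a point): Long gel tray, loose, like the short one but 100 mm long (its x), 60 wide (y), 28 high, about 75 g; bottom of the stack, on the bench. Point: its centre, 14 mm above its underside. Grip it across its 60 mm width. Half a turn makes no difference.
- lid_grip (a point): Tank lid, loose, smoky plastic, right way up on the bench, 0.18 kg. Plate 178 (its x) x 138 (y) x 4 mm; below it a locating lip 156 x 116 mm outside, 8 deep; on top a grip rib 70 long (x), 14 thick (y), 22 high. Point: centre of the rib, 15 mm above the plate's lower face, 23 above the lip's lower edge. Half a turn makes no difference.
- rack_slot (a point): Comb rack, fixed: two walls 50 mm high along its x, with facing vertical guides. Those at -x hold a black comb, part of the rack; those at +x are free. Point: the free place, midway between its guides, level with the wall tops; the black comb is 70 mm off. Guides 6.4 mm wide (x), flared mouth, 53 apart (y). Seated: blade in the guides, bridge on the wall tops, its centre 7 mm above the point.
- stand_seat (a point): Casting stand, fixed: aluminium plate on feet, white seat, two grey end stops 66 mm apart along its x, 20 high; low corner lugs leave 74 mm along y. Point: centre of the seat's upper face, 24 mm above the bench. The short tray lies here, its length along x, underside on the seat; beside its walls there is room for fingers.
- tank_platform (a point): Buffer tank, fixed: open clear box, inside 166 (its x) x 126 mm (y), walls 4, rim 64 above the bench. Point: centre of the raised platform's top, 30 above the bench, 34 below the rim. Corner lugs 5 high leave 114 (x) x 74 mm (y) for the long tray, its length along x. Lid seated: lip inside, plate on the rim, long side along x, rib centre 49 mm above the point.
- bottle: Bystander: reagent bottle with an orange cap, 56 mm across, 105 mm high; origin at the centre of its underside. Leave it alone.
- tube_rack: Bystander: blue tube rack, 66 by 130 mm, 45 mm high with tubes; origin at the centre of its underside. Leave it alone.
- jar: Bystander: white jar, 58 mm across, 85 mm high; origin at the centre of its underside. Leave it alone.
Things that resemble listed ones, but are neither listed nor needed, are in the scene too. Of the things that look like the part that bears tank_platform, take the one that is farthest from the robot's base at the start. Leave any yellow look-alike of the part that bears long_tray_mid alone.

How it is judged:
By the outcome, as a careful person would: the job done as asked, in the order asked, and still so for the second after the job is handed in, with the robot touching nothing.
It also fails if it takes over 128 s, if anything falls off the work surface, if the arm or the gripper's body presses on something with over 40 N, if the wrist force passes 120 N, or if a joint passes its speed limit or range.

## Robot

A 6-joint arm with a two-finger parallel gripper is mounted at the origin on the work surface. World frame = base frame: x ahead of the robot, y to its left, z up, the work surface at z = 0. Lengths are in mm, angles in rad, forces in N, time in s.
With the tool pointing down it reaches from about 275 to 1000 mm from the base axis. Payload 8.4 kg.
Tool frame: the origin (TCP) lies at the very end of the fingers, on their centre line; the grasp point (between the pads) lies 19 mm behind it; z points along the fingers, y is the direction in which the jaws open and shut (so a half turn about z gives the same grasp; the last joint's range is limited). The gripper opens to 85 mm and grips with 20 to 120 N. Pads are 22 mm wide; open, the fingers measure 114 mm over their backs; the gripper's body (76 mm by 85 mm) begins 54 mm behind the grasp point. The pads swing forward as they close: fully open they stand 13 mm farther back than shut.
Start: joints at [-1.35, 0.353, 1.633, -0, 1.155, -0.002], TCP at [138.099, -609.554, 231.281] pointing down, gripper open.
Joint ranges: [-2.63, 2.63], [-0.92, 2.1], [0.06, 2.66], [-1.3, 4.44], [0, 2.69], [-3.02, 3.02]. Speed limits (rad/s): [2.22, 2.22, 2.79, 3.14, 3.14, 3.14].

## Interface

Orientations are given as [roll, pitch, yaw] about the fixed x, y, z axes, in that order (R = Rz(yaw) Ry(pitch) Rx(roll)).
In Python, from rig import sense, grab_frame, get_calibration, sign_off, boxes_of, trace gives the robot as it stands.
- The arm moves only by the tool servo_tool, never from a script. Its argument "rows" is a list of rows, each a list of 3 entries, a list of its own where there are three numbers: the finger opening in mm, from 0 to 85.4, then the shift along the tool's x, y, z in mm, then the turn, a rotation vector about the tool's x, y, z in degrees. A call has 1 to 8 rows; each row shifts and turns the commanded pose from where the row before left it, along the tool's axes as they then stand; what a row does not reach is not made up. A row lasts 1/8 s, in which the tool goes at most 62.5 mm and 10.7 degrees, less where a joint would pass 70% of its speed; a pose out of reach is approached as far as the arm can. A call is refused whole if a number of a shift passes 62.5 or a number of a turn 10.7, either way. A call with a gripper value outside its range is refused whole. The fingers move at their own pace and stop on an object; "force" is the grip in N (left out, the last holds). Time passes only in rows, so rows that do not move let the fingers close. It gives the time, the measured TCP pose, the force and the opening at its end, in the units of the state.
- sense(): the state, without advancing time (a new reading comes with each control period).
- grab_frame(name): name is "scene" or "top"; returns the picture (400x640x3 uint8, blue, green, red); there is no depth.
- get_calibration(name): a dict with "intrinsics" (3x3 intrinsics, pixels), "k1" (the pictures are not rectified: a ray, as slopes to the right and down, at radius r is drawn at 1 + k1 r^2 times it, then the intrinsics apply), "world_to_cam" (4x4, takes a point from world to camera coordinates). Camera axes: x right, y down, z forward; pixel columns grow to the right and rows downward; lengths in mm; the calibration is good to about 2 mm. A picture is of the moment at which its call begins. get_calibration takes no time and is no camera call.
- sign_off(): hands the job in, once; it reports no verdict.
Trained networks look in the newest picture that a camera, given by its name, has taken for a name from the list of things; names that differ only in an ending like _2 or _b are one class to them, and where a whole thing is asked for, a point or a joint stands for the part that bears it (a point fixed in the world has none). Each returns a list of dicts, best first, with "conf" (0 to 1); they miss things now and then, are a little off and sometimes report something else, mostly with a low value. They report only what shows in the picture. A call takes as long as a camera call. They do not tell look-alikes from the thing itself.
- boxes_of(camera, thing): "centre" ([x, y, z] in mm, in the coordinates of the camera as it stood for that picture, good to about 4 mm: the middle of the surface that is visible of it).
- trace(camera, thing): "mask" (400x640 bool, what is visible of it).
The state is a dict: "clock": time; "qpos": joint angles; "qvel": joint speeds; "joint_efforts": joint torques, N m; "eef_pos": TCP position; "tcp_rot": TCP orientation; "contact_force": force on the tool from outside, world axes, zero at the start; "wrist_torque": the same for the moment, N m; "opening": opening from 0.0 (shut) to 1.0 (fully open).
Only numpy, scipy, OpenCV 4.12 (cv2) and the standard library are available. Lean on these libraries where they do the work, as an engineer would, in place of code of your own. Each camera call takes 0.05 s, during which the arm holds its last target. There are 200 camera calls.

## Working session

There is one attempt and no reset: what is moved stays moved. The work goes in short steps, Python scripts to look and compute and a tool call to move; the robot and the scene stay as the last step left them, time stands still between calls to the robot, and variables do not carry over. Pictures are saved under pics/ and viewed, about 12 in all and at most 16, crops included, and the job is handed in when it is done.

Besides the shell and the picture viewer there is one more tool, called after ">>>" in YAML: its name, and indented under it one key for each argument. servo_tool: Moves the arm, as the interface text tells. Its arguments: {"type":"object","properties":{"rows":{"type":"array","items":{"type":"array"}},"force":{"type":"number"}},"required":["rows"]}

```bash
mkdir -p pics; ls; cat > h.py <<'E'
import numpy as np, cv2
from rig import *
def cal(c):
    k=get_calibration(c); return np.array(k["intrinsics"]),k["k1"],np.array(k["world_to_cam"])
def proj(c,P):
    K,k1,T=cal(c); P=np.atleast_2d(P); p=P@T[:3,:3].T+T[:3,3]; s=p[:,:2]/p[:,2:]
    s=s*(1+k1*(s**2).sum(1,keepdims=True)); return s@K[:2,:2].T+K[:2,2]
def unproj(c,uv,z):
    K,k1,T=cal(c); uv=np.atleast_2d(np.array(uv,float)); s=(uv-K[:2,2])@np.linalg.inv(K[:2,:2]).T; d=s.copy()
    for _ in range(20): s=d/(1+k1*(s**2).sum(1,keepdims=True))
    R=T[:3,:3]; o=-R.T@T[:3,3]; r=np.c_[s,np.ones(len(s))]@R
    return o+r*((z-o[2])/r[:,2])[:,None]
def c2w(c,p):
    K,k1,T=cal(c); return T[:3,:3].T@(np.array(p)-T[:3,3])
E
python3 - <<'E'
from h import *
for c in("scene","top"):
    cv2.imwrite(f"pics/{c}0.png",grab_frame(c)); K,k1,T=cal(c); print(c,K[0,0],k1,-T[:3,:3].T@T[:3,3],T[2,:3])
for n in["comb_bridge","short_tray_mid","long_tray_mid","lid_grip","rack_slot","stand_seat","tank_platform","bottle","tube_rack","jar"]:
    for c in("scene","top"):
        print(n,c,[(round(d["conf"],2),c2w(c,d["centre"]).round().tolist()) for d in boxes_of(c,n)])
print(sense())
E
```

```text
pics
scene 437.89221393264995 -0.05643111573524189 [1131.65038989  167.72877378  846.8958397 ] [-0.61751114 -0.15933402 -0.77025493]
top 402.2949657561099 -0.10146731373235093 [ 347.2709852   -11.95883562 1133.45722064] [ 0.13205089  0.00948747 -0.99119753]
comb_bridge scene [(0.66, [474.0, 16.0, 69.0])]
comb_bridge top [(0.6, [467.0, 17.0, 69.0])]
short_tray_mid scene [(0.81, [490.0, 17.0, 34.0])]
short_tray_mid top [(0.61, [489.0, 18.0, 31.0])]
long_tray_mid scene [(0.98, [341.0, 122.0, 9.0]), (0.72, [626.0, -352.0, 62.0]), (0.65, [502.0, 25.0, 4.0])]
long_tray_mid top [(0.79, [441.0, 11.0, 3.0]), (0.75, [340.0, 118.0, 4.0])]
lid_grip scene [(0.82, [563.0, 201.0, 13.0])]
lid_grip top [(0.76, [548.0, 199.0, 12.0])]
rack_slot scene [(0.74, [467.0, 399.0, 17.0])]
rack_slot top [(0.92, [468.0, 394.0, 23.0])]
stand_seat scene [(0.97, [482.0, -387.0, 22.0])]
stand_seat top [(0.92, [478.0, -395.0, 23.0])]
tank_platform scene [(0.86, [541.0, -197.0, 28.0]), (0.85, [297.0, -229.0, 31.0])]
tank_platform top [(0.85, [295.0, -234.0, 28.0]), (0.72, [541.0, -203.0, 26.0])]
bottle scene [(0.78, [
[... 240 characters left out ...]
.7, [600.0, 356.0, 83.0])]
{'clock': 1.1, 'qpos': array([-1.35038859e+00,  3.52975710e-01,  1.63340438e+00,  1.27464855e-05,
        1.15521680e+00, -2.38256895e-03]), 'qvel': array([ 0.00102825, -0.00021064, -0.00059573, -0.00105456,  0.00030192,
        0.00016454]), 'joint_efforts': array([-3.39364951e-04, -6.05186963e+01, -3.42444849e+01,  5.70740383e-05,
        1.60487340e-03, -1.37059831e-05]), 'eef_pos': array([ 138.10842122, -609.54524136,  231.29427332]), 'tcp_rot': array([-3.14158845e+00, -1.16715678e-05,  2.22785157e-01]), 'contact_force': array([-0.17109105, -0.5711558 ,  1.01103966]), 'wrist_torque': array([ 0.05585604, -0.02657333, -0.00816968]), 'opening': 1.0002784006642276}
```

View pics/scene0.png

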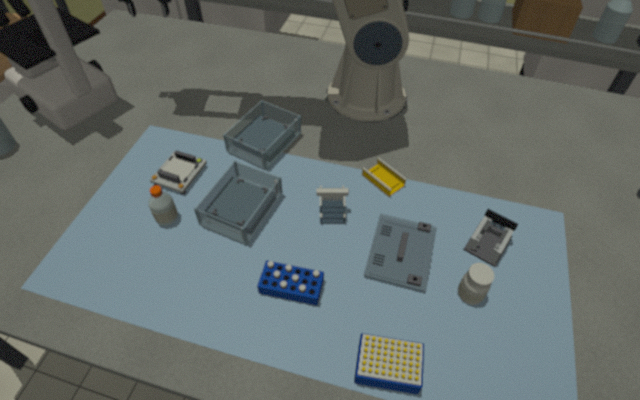

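View pics/top0.png

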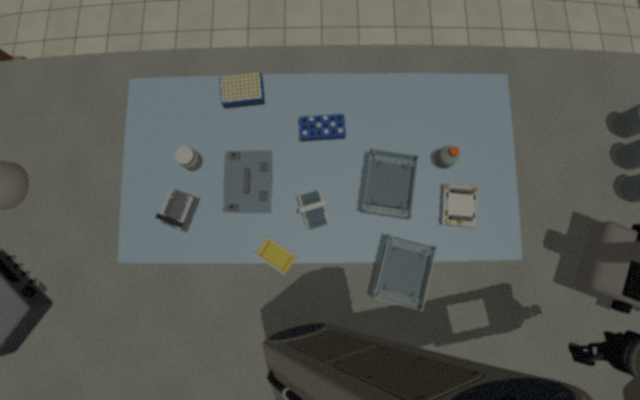

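```bash
cat >> h.py <<'E'
def tile(c,img,p,h=30,s=400,pix=None):
    u,v=(proj(c,p)[0] if pix is None else pix); x0,y0=int(u-h),int(v-h)
    t=cv2.warpAffine(img,np.float32([[1,0,-x0],[0,1,-y0]]),(2*h,2*h)); t=cv2.convertScaleAbs(t,alpha=1.6)
    t=cv2.resize(t,(s,s),interpolation=cv2.INTER_CUBIC); cv2.putText(t,f"{x0},{y0} x{s/(2*h):.2f}",(3,12),0,.4,(0,0,255),1); return t
def box(cx,cy,z0,z1,yaw,lx,ly):
    c,s=np.cos(yaw),np.sin(yaw); q=[(sx*lx/2,sy*ly/2) for sx,sy in((-1,-1),(1,-1),(1,1),(-1,1))]
    return np.array([[cx+c*a-s*b,cy+s*a+c*b,z] for z in(z0,z1) for a,b in q])
E
python3 - <<'E'
from h import *
from h import tile
im={c:cv2.imread(f"pics/{c}0.png") for c in("scene","top")}
P=[((470,17,40),26),((468,395,40),28),((480,-393,30),28)]
m=np.vstack([np.hstack([tile(c,im[c],p,h,266) for p,h in P]) for c in("top","scene")]); cv2.imwrite("pics/m1.png",m)
P=[((548,200,10),45),((541,-200,30),45)]
m=np.vstack([np.hstack([tile(c,im[c],p,h,300) for p,h in P]) for c in("top","scene")]); cv2.imwrite("pics/m2.png",m)
E
```

```text
(no output)
```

View pics/m1.png

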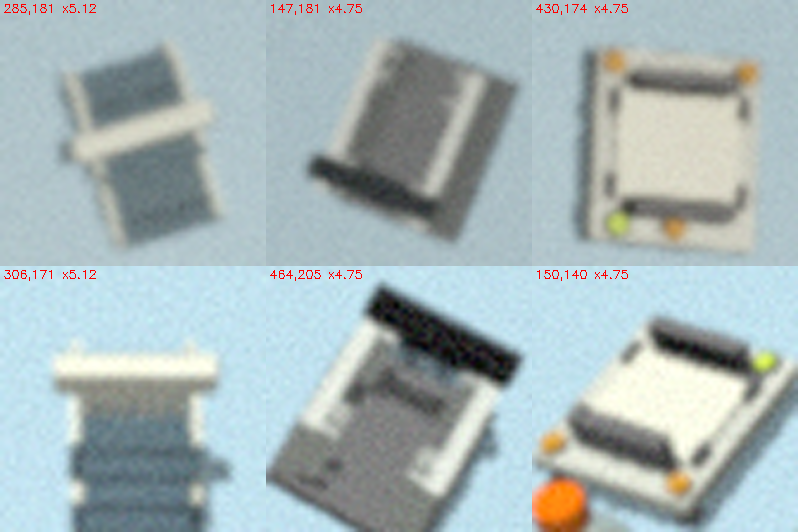

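View pics/m2.png

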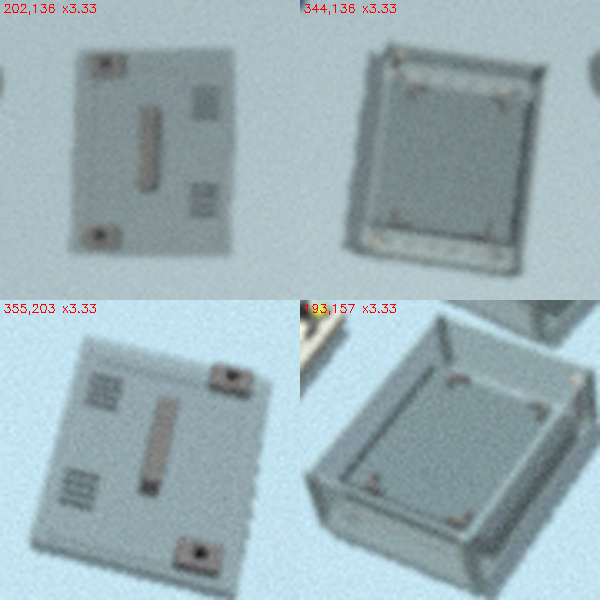

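```bash
cat >> h.py <<'E'
from scipy.optimize import minimize
def sil(c,pose,boxes,shape=(400,640),S=4):
    m=np.zeros((shape[0]*S,shape[1]*S),np.uint8); x,y,a=pose; cc,ss=np.cos(a),np.sin(a)
    for (ox,oy,lx,ly,z0,z1) in boxes:
        q=proj(c,box(x+cc*ox-ss*oy,y+ss*ox+cc*oy,z0,z1,a,lx,ly)); h=cv2.convexHull(np.float32((q+.5)*S))
        cv2.fillPoly(m,[np.int32(h.round())],255)
    return cv2.resize(m,(shape[1],shape[0]),interpolation=cv2.INTER_AREA)/255.
def fit(masks,p0,boxes,dx=6,da=.08):
    def f(p):
        e=0
        for c,m in masks.items():
            s=sil(c,p,boxes); e+=np.abs(s-m).sum()/(s.sum()+m.sum())
        return e
    f2=lambda q:f([p0[0]+q[0],p0[1]+q[1],p0[2]+q[2]/80])
    r=minimize(f2,[0,0,0],method="Nelder-Mead",options=dict(initial_simplex=[[0,0,0],[dx,0,0],[0,dx,0],[0,0,da*80]],xatol=.05,fatol=1e-4))
    q=r.x; return np.array([p0[0]+q[0],p0[1]+q[1],p0[2]+q[2]/80]),r.fun/len(masks)
def near(c,thing,p,rad=60):
    """trace mask nearest to world point p"""
    b=None
    for d in trace(c,thing):
        m=d["mask"]; 
        if not m.any(): continue
        v=np.argwhere(m).mean(0)[::-1]; e=np.linalg.norm(v-proj(c,p)[0])
        if b is None or e<b[0]: b=(e,m)
    return None if b is None or b[0]>rad else b[1].astype(float)
BR=[(0,0,14,76,56,70)]; BLK=[(0,0,14,76,50,64)]; LID=[(0,0,178,138,8,12),(0,0,156,116,0,8),(0,0,70,14,12,34)]; TANK=[(0,0,174,134,0,64)]
E
python3 - <<'E'
from h import *
im={c:grab_frame(c) for c in("scene","top")}
out={}
def run(n,masks,p0,boxes):
    masks={c:m for c,m in masks.items() if m is not None}
    for k in [masks]+[{c:m} for c,m in masks.items()]:
        p,e=fit(k,p0,boxes); print(n,list(k),p.round(2),round(e,3))
        if k is masks: out[n]=(p,boxes,masks)
A=("scene","top")
run("comb",{c:near(c,"comb_bridge",(470,17,63)) for c in A},(470,17,-.25),BR)
run("lid",{c:near(c,"lid_grip",(550,200,10)) for c in A},(550,200,0),LID)
run("tank",{c:near(c,"tank_platform",(541,-200,30)) for c in A},(541,-200,-.1),TANK)
bl={}
for c in A:
    g=im[c].max(2).astype(float); u,v=proj(c,(430,410,57) )[0]; M=np.zeros_like(g); cv2.circle(M,(int(u),int(v)),26,1,-1)
    print(c,"dark",np.percentile(g[M>0],[1,5,20,50,90])); bl[c]=((g<50)&(M>0)).astype(float)
run("black",bl,(435,410,-.4),BLK)
import pickle; pickle.dump(out,open("o.pkl","wb"))
T=[]
for c in("top","scene"):
    row=[]
    for n,h in(("comb",24),("black",24),("lid",45),("tank",45)):
        p,b,ms=out[n]; s=6 if h==24 else 3; z=b[0][5]; u=proj(c,(p[0],p[1],z))[0].astype(int)
        big=tile(c,im[c],None,h,300,u); x0,y0=u-h; k=300/(2*h)
        for q in b:
            hull=cv2.convexHull(np.float32(proj(c,box(p[0],p[1],q[4],q[5],p[2],q[2],q[3])))); cv2.polylines(big,[np.int32((hull.reshape(-1,2)-[x0,y0]+.5)*k)],True,(0,255,0),1)
        if c in ms:
            mm=cv2.resize(cv2.warpAffine(ms[c],np.float32([[1,0,-x0],[0,1,-y0]]),(2*h,2*h)),(300,300))>.5
            cv2.drawContours(big,cv2.findContours(mm.astype(np.uint8),0,2)[0],-1,(255,0,255),1)
        row.append(cv2.resize(big,(200,200)) if 0 else big)
    T.append(row)
m=np.vstack([np.hstack(r) for r in T]); cv2.imwrite("pics/f1.png",cv2.resize(m,(800,400),interpolation=cv2.INTER_AREA))
E
```

```text
comb ['scene', 'top'] [4.7169e+02 1.3230e+01 3.0000e-01] 0.107
comb ['scene'] [4.7249e+02 1.2500e+01 3.1000e-01] 0.118
comb ['top'] [4.7169e+02 1.2400e+01 2.8000e-01] 0.1
lid ['scene', 'top'] [ 5.4921e+02  2.0003e+02 -1.0000e-02] 0.016
lid ['scene'] [ 5.4901e+02  2.0050e+02 -1.0000e-02] 0.011
lid ['top'] [ 5.5029e+02  1.9904e+02 -2.0000e-02] 0.018
tank ['scene', 'top'] [ 5.3451e+02 -1.9750e+02 -1.6000e-01] 0.019
tank ['scene'] [ 5.3296e+02 -1.9861e+02 -1.4000e-01] 0.022
tank ['top'] [ 5.3545e+02 -1.9735e+02 -1.5000e-01] 0.013
scene dark [ 13.2  24.   76.  132.  151. ]
top dark [ 35.  49.  71. 121. 124.]
black ['scene', 'top'] [ 4.3748e+02  4.0592e+02 -3.3000e-01] 0.193
black ['scene'] [ 4.3928e+02  4.0473e+02 -3.6000e-01] 0.169
black ['top'] [ 4.3684e+02  4.0473e+02 -3.3000e-01] 0.203
```

View pics/f1.png

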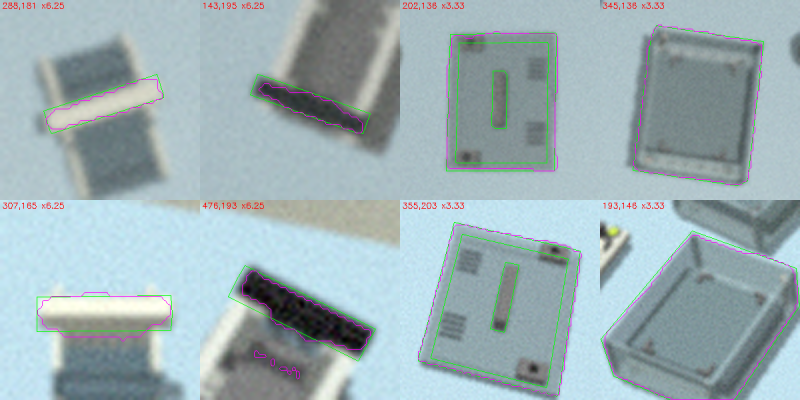

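```bash
cat > plan.py <<'E'
import sys,json
from h import *
def plan(tgt,op,n=None,vmax=45,start=None):
    s=sense(); p=np.array(s["eef_pos"]) if start is None else np.array(start[:3]); psi=s["tcp_rot"][2] if start is None else start[3]
    t=np.array(tgt[:3],float); da=(tgt[3]-psi+np.pi)%(2*np.pi)-np.pi
    n=n or int(max(np.ceil(np.linalg.norm(t-p)/vmax),np.ceil(abs(np.degrees(da))/8.5),1)); d=(t-p)/n; a=psi; rows=[]
    for i in range(n):
        c,q=np.cos(a),np.sin(a)
        rows.append([op,[round(float(d[0]*c+d[1]*q),1),round(float(d[0]*q-d[1]*c),1),round(float(-d[2]),1)],[0,0,round(float(-np.degrees(da)/n),1)]]); a+=da/n
    for i in range(0,n,8): print(json.dumps(rows[i:i+8]))
if __name__=="__main__":
    a=[float(v) for v in sys.argv[1:]]; s=sense(); print("t",round(s["clock"],2),s["eef_pos"].round(1),s["tcp_rot"].round(3)); plan(a[:4],a[4],vmax=a[5] if len(a)>5 else 45)
E
python3 plan.py 471.5 13 150 1.86 50
```

```text
t 1.5 [ 138.1 -609.6  231.3] [ 3.142 -0.     0.223]
[[50.0, [28.9, -33.3, 5.1], [0, 0, -5.9]], [50.0, [32.2, -30.2, 5.1], [0, 0, -5.9]], [50.0, [35.1, -26.8, 5.1], [0, 0, -5.9]], [50.0, [37.6, -23.0, 5.1], [0, 0, -5.9]], [50.0, [39.8, -19.1, 5.1], [0, 0, -5.9]], [50.0, [41.5, -14.9, 5.1], [0, 0, -5.9]], [50.0, [42.8, -10.6, 5.1], [0, 0, -5.9]], [50.0, [43.7, -6.2, 5.1], [0, 0, -5.9]]]
[[50.0, [44.1, -1.7, 5.1], [0, 0, -5.9]], [50.0, [44.0, 2.8, 5.1], [0, 0, -5.9]], [50.0, [43.5, 7.3, 5.1], [0, 0, -5.9]], [50.0, [42.5, 11.7, 5.1], [0, 0, -5.9]], [50.0, [41.1, 16.0, 5.1], [0, 0, -5.9]], [50.0, [39.3, 20.1, 5.1], [0, 0, -5.9]], [50.0, [37.0, 24.0, 5.1], [0, 0, -5.9]], [50.0, [34.4, 27.7, 5.1], [0, 0, -5.9]]]
```

>>> servo_tool:
  rows:
    - [50, [28.9, -33.3, 5.1], [0, 0, -5.9]]
    - [50, [32.2, -30.2, 5.1], [0, 0, -5.9]]
    - [50, [35.1, -26.8, 5.1], [0, 0, -5.9]]
    - [50, [37.6, -23.0, 5.1], [0, 0, -5.9]]
    - [50, [39.8, -19.1, 5.1], [0, 0, -5.9]]
    - [50, [41.5, -14.9, 5.1], [0, 0, -5.9]]
    - [50, [42.8, -10.6, 5.1], [0, 0, -5.9]]
    - [50, [43.7, -6.2, 5.1], [0, 0, -5.9]]
  force: 20

```text
clock: 2.5
eef_pos: [304.6, -296.9, 190.6]
tcp_rot: [3.141, 0.0, 1.05]
contact_force: [0.4, -0.6, 0.3]
opening: 0.585
```

>>> servo_tool:
  rows:
    - [50, [44.1, -1.7, 5.1], [0, 0, -5.9]]
    - [50, [44.0, 2.8, 5.1], [0, 0, -5.9]]
    - [50, [43.5, 7.3, 5.1], [0, 0, -5.9]]
    - [50, [42.5, 11.7, 5.1], [0, 0, -5.9]]
    - [50, [41.1, 16.0, 5.1], [0, 0, -5.9]]
    - [50, [39.3, 20.1, 5.1], [0, 0, -5.9]]
    - [50, [37.0, 24.0, 5.1], [0, 0, -5.9]]
    - [50, [34.4, 27.7, 5.1], [0, 0, -5.9]]

```text
clock: 3.5
eef_pos: [468.8, 15.9, 149.7]
tcp_rot: [3.141, 0.0, 1.874]
contact_force: [0.0, -1.1, -0.4]
opening: 0.584
```

```bash
python3 plan.py 471.5 13 46 1.86 50 26
```

```text
t 3.5 [468.8  15.9 149.7] [3.141 0.    1.874]
[[50.0, [-0.9, 0.4, 25.9], [0, 0, 0.2]], [50.0, [-0.9, 0.4, 25.9], [0, 0, 0.2]], [50.0, [-0.9, 0.4, 25.9], [0, 0, 0.2]], [50.0, [-0.9, 0.4, 25.9], [0, 0, 0.2]]]
```

>>> servo_tool:
  rows:
    - [50, [-1, 0.4, 26], [0, 0, 0.2]]
    - [50, [-1, 0.4, 26], [0, 0, 0.2]]
    - [50, [-1, 0.4, 26], [0, 0, 0.2]]
    - [50, [-1, 0.4, 20], [0, 0, 0.2]]
    - [50, [0, 0, 6], [0, 0, 0]]
    - [50, [0, 0, 0], [0, 0, 0]]

```text
clock: 4.25
eef_pos: [470.8, 11.1, 45.8]
tcp_rot: [-3.141, -0.0, 1.856]
contact_force: [0.8, 0.3, -0.5]
opening: 0.585
```

>>> servo_tool:
  rows:
    - [25, [0, 0, 0], [0, 0, 0]]
    - [18, [0, 0, 0], [0, 0, 0]]
    - [0, [0, 0, 0], [0, 0, 0]]
    - [0, [0, 0, 0], [0, 0, 0]]
    - [0, [0, 0, 0], [0, 0, 0]]

```text
clock: 4.88
eef_pos: [471.2, 11.1, 46.3]
tcp_rot: [3.141, 0.0, 1.856]
contact_force: [-1.6, 0.0, 7.2]
opening: 0.157
```

>>> servo_tool:
  rows:
    - [0, [0, 0, -5], [0, 0, 0]]
    - [0, [0, 0, -15], [0, 0, 0]]
    - [0, [0, 0, -25], [0, 0, 0]]
    - [0, [0, 0, -35], [0, 0, 0]]
    - [0, [0, 0, -35], [0, 0, 0]]
    - [0, [0, 0, 0], [0, 0, 0]]
  force: 40

```text
clock: 5.62
eef_pos: [472.6, 11.1, 163.9]
tcp_rot: [3.136, 0.002, 1.856]
contact_force: [-0.3, -0.2, -1.0]
opening: 0.155
```

```bash
python3 - <<'E'
from h import *
im={c:grab_frame(c) for c in("scene","top")}
print(sense()["eef_pos"],sense()["tcp_rot"])
for c in im: cv2.imwrite(f"pics/{c}1.png",im[c])
t=[tile(c,im[c],p,40,400) for c,p in(("top",(471,12,100)),("scene",(471,12,120)))]
cv2.imwrite("pics/g1.png",np.hstack(t))
# slot refine: several dark thresholds
A=("scene","top")
for th in (60,70,80):
    bl={}
    for c in A:
        g=cv2.GaussianBlur(im[c],(3,3),0).max(2); M=np.zeros_like(g); cv2.fillPoly(M,[np.int32(cv2.convexHull(np.float32(proj(c,box(437.5,405.5,46,68,-.33,30,92)))))],1)
        t2=th if c=="scene" else th-5
        m=((g<t2)&(M>0)).astype(np.uint8); n,l,s,_=cv2.connectedComponentsWithStats(m); bl[c]=(l==1+np.argmax(s[1:,4])).astype(float)
    for k in(bl,{"top":bl["top"]},{"scene":bl["scene"]}):
        p,e=fit(k,(437,405,-.33),BLK); print(th,list(k),p.round(3),round(e,3))
E
```

```text
[470.70243557  11.09096966 161.19822557] [3.14058597e+00 2.82469721e-04 1.85643191e+00]
60 ['scene', 'top'] [ 4.37354e+02  4.04944e+02 -3.61000e-01] 0.166
60 ['top'] [ 4.36378e+02  4.03523e+02 -3.63000e-01] 0.174
60 ['scene'] [ 4.39750e+02  4.07216e+02 -3.40000e-01] 0.143
70 ['scene', 'top'] [ 4.36710e+02  4.02848e+02 -3.66000e-01] 0.169
70 ['top'] [ 4.34003e+02  3.98694e+02 -3.40000e-01] 0.15
70 ['scene'] [ 4.39179e+02  4.06663e+02 -3.41000e-01] 0.141
80 ['scene', 'top'] [ 4.36600e+02  4.04519e+02 -3.86000e-01] 0.207
80 ['top'] [ 4.33838e+02  3.98960e+02 -3.63000e-01] 0.231
80 ['scene'] [ 4.38969e+02  4.06992e+02 -3.71000e-01] 0.145
```

View pics/g1.png

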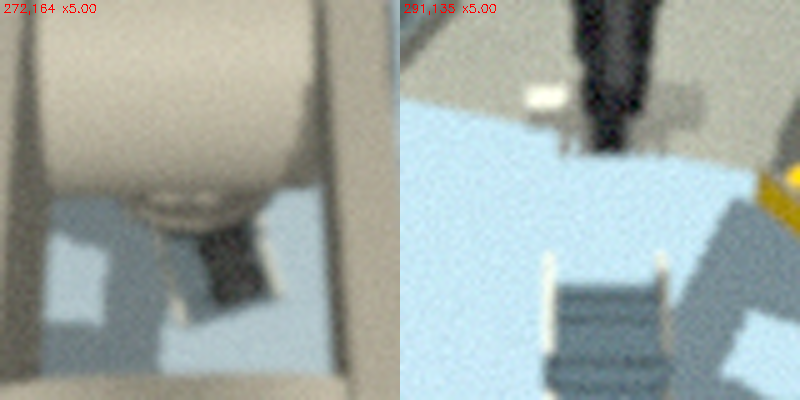

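```bash
python3 plan.py 504 382 130 1.226 0
```

```text
t 5.72 [470.7  11.1 161.2] [3.141 0.    1.856]
[[0.0, [38.5, 15.2, 3.5], [0, 0, 4.0]], [0.0, [39.5, 12.4, 3.5], [0, 0, 4.0]], [0.0, [40.2, 9.6, 3.5], [0, 0, 4.0]], [0.0, [40.8, 6.8, 3.5], [0, 0, 4.0]], [0.0, [41.2, 3.9, 3.5], [0, 0, 4.0]], [0.0, [41.4, 1.0, 3.5], [0, 0, 4.0]], [0.0, [41.3, -1.9, 3.5], [0, 0, 4.0]], [0.0, [41.1, -4.8, 3.5], [0, 0, 4.0]]]
[[0.0, [40.7, -7.6, 3.5], [0, 0, 4.0]]]
```

>>> servo_tool:
  rows:
    - [0, [38.5, 15.2, 3.5], [0, 0, 4.0]]
    - [0, [39.5, 12.4, 3.5], [0, 0, 4.0]]
    - [0, [40.2, 9.6, 3.5], [0, 0, 4.0]]
    - [0, [40.8, 6.8, 3.5], [0, 0, 4.0]]
    - [0, [41.2, 3.9, 3.5], [0, 0, 4.0]]
    - [0, [41.4, 1.0, 3.5], [0, 0, 4.0]]
    - [0, [41.3, -1.9, 3.5], [0, 0, 4.0]]
    - [0, [41.1, -4.8, 3.5], [0, 0, 4.0]]

```text
clock: 6.72
eef_pos: [499.0, 341.6, 131.0]
tcp_rot: [-3.14, 0.002, 1.296]
contact_force: [0.1, -0.8, 0.5]
opening: 0.154
```

>>> servo_tool:
  rows:
    - [0, [40.7, -7.6, 3.5], [0, 0, 4.0]]
    - [0, [0, 0, 15], [0, 0, 0]]
    - [0, [0, 0, 20], [0, 0, 0]]
    - [0, [0, 0, 15], [0, 0, 0]]
    - [0, [0, 0, 0], [0, 0, 0]]

```text
clock: 7.35
eef_pos: [502.6, 380.3, 77.2]
tcp_rot: [-3.14, 0.003, 1.227]
contact_force: [0.4, 0.3, 0.2]
opening: 0.155
```

```bash
python3 - <<'E'
from h import *
im={c:np.mean([grab_frame(c) for _ in range(4)],0).astype(np.uint8) for c in("scene","top")}
s=sense();print(s["clock"],s["eef_pos"],s["tcp_rot"])
for c in im: cv2.imwrite(f"pics/{c}2.png",im[c])
t=[tile(c,im[c],p,32,400) for c,p in(("top",(480,390,60)),("scene",(470,395,60)))]
cv2.imwrite("pics/g2.png",np.hstack(t))
E
```

```text
7.75 [503.85825227 382.21780647  79.79655804] [ 3.14104102e+00 -8.34533639e-04  1.22808722e+00]
```

View pics/g2.png

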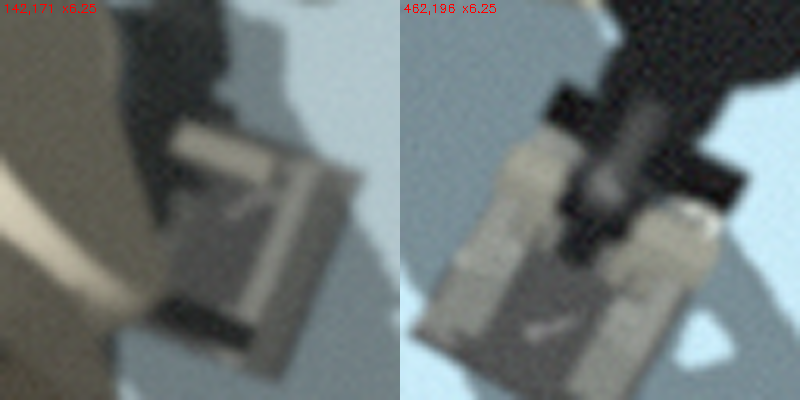

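```bash
cat > ov.py <<'E'
from h import *
def ov(c,img,ctr,h,items,s=400):
    u=proj(c,ctr)[0].astype(int); t=tile(c,img,None,h,s,u); k=s/(2*h); o=u-h
    for pts,col in items:
        q=(proj(c,pts)-o+.5)*k
        if len(q)==8:
            for i in range(4):
                for a,b in((i,(i+1)%4),(i+4,(i+1)%4+4),(i,i+4)): cv2.line(t,tuple(map(int,q[a].round())),tuple(map(int,q[b].round())),col,1,cv2.LINE_AA)
        else: cv2.polylines(t,[np.int32(q.round())],False,col,1,cv2.LINE_AA)
    return t
E
python3 - <<'E'
from ov import *
im={c:cv2.imread(f"pics/{c}2.png") for c in("scene","top")}
x,y,a=503.86,382.2,1.228-np.pi/2
bx,by,ba=437.5,405.5,-.345
sx,sy=bx+70*np.cos(ba),by+70*np.sin(ba); print(sx,sy)
R=np.array([[np.cos(ba),-np.sin(ba)],[np.sin(ba),np.cos(ba)]])
L=lambda yy:np.array([[*(np.array([bx,by])+R@[X,yy]),50] for X in(8,90)])
it=[(box(x,y,89.8,103.8,a,14,76),(0,255,0)),(box(bx,by,50,64,ba,14,76),(0,255,255)),(box(sx,sy,50,50.1,ba,14,76),(255,0,255)),(L(26.5),(0,0,255)),(L(-26.5),(0,0,255)),(L(38),(255,255,0)),(L(-38),(255,255,0))]
cv2.imwrite("pics/g3.png",np.hstack([ov(c,im[c],p,28,it) for c,p in(("top",(480,390,60)),("scene",(470,395,60)))]))
E
```

```text
503.3752816824559 381.8262325926546
```

View pics/g3.png

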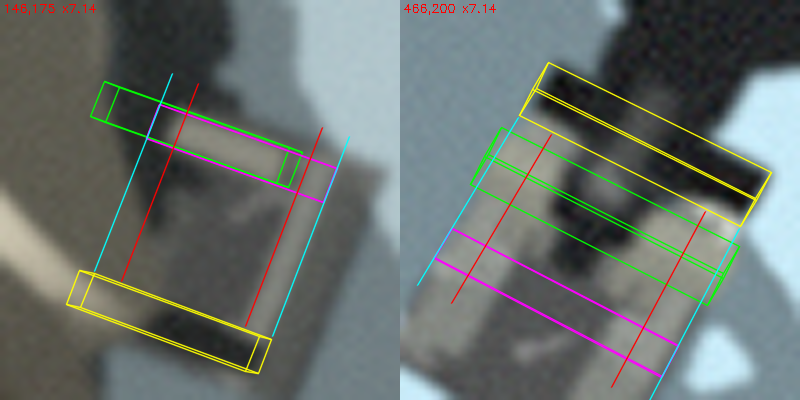

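```bash
cat > s.py <<'E'
from h import *
im={c:cv2.imread(f"pics/{c}0.png") for c in("scene","top")}
def f4(masks,p0,b):
    ox,oy,lx,ly,z0,z1=b
    bb=lambda d:[(0,0,lx-d,ly-d,z0+d/2,z1-d/2)]
    def f(q):
        e=0
        for c,m in masks.items():
            s=sil(c,[p0[0]+q[0],p0[1]+q[1],p0[2]+q[2]/40],bb(min(q[3],12))); e+=np.abs(s-m).sum()/(s.sum()+m.sum())
        return e/len(masks)
    r=minimize(f,[0,0,0,2],method="Nelder-Mead",options=dict(initial_simplex=[[-2,-2,-2,1],[3,0,0,3],[0,3,0,3],[0,0,3,1],[-2,-2,0,5]],xatol=.05,fatol=1e-4))
    q=r.x; return p0[0]+q[0],p0[1]+q[1],p0[2]+q[2]/40,q[3],r.fun
def seg(c,p,z0,z1,dark):
    g=cv2.GaussianBlur(im[c],(3,3),0).max(2).astype(float); M=np.zeros(g.shape,np.uint8)
    hull=lambda z0,z1,lx,ly: np.int32(cv2.convexHull(np.float32(proj(c,box(p[0],p[1],z0,z1,p[2],lx,ly)))))
    cv2.fillPoly(M,[hull(z0-4,z1+4,28,90)],1); I=np.zeros_like(M); cv2.fillPoly(I,[hull(z0+3,z1-1,4,60)],1)
    core=np.median(g[I>0]); ring=np.median(g[(M>0)&(cv2.dilate(I,np.ones((9,9)))==0)]); th=(core+ring)/2
    print(c,"core",core,"ring",ring)
    m=((g<th) if dark else (g>th))&(M>0); n,l,s,_=cv2.connectedComponentsWithStats(m.astype(np.uint8)); return (l==1+np.argmax(s[1:,4])).astype(float)
for n,p,b,dk in(("comb",(471.5,12,.29),BR[0],0),("black",(437.5,405,-.345),BLK[0],1)):
    ms={c:seg(c,p,b[4],b[5],dk) for c in("scene","top")}
    for k in(ms,{"scene":ms["scene"]},{"top":ms["top"]}): print(n,list(k),np.round(f4(k,p,b),3))
E
python3 s.py
```

```text
scene core 150.0 ring 149.0
top core 129.0 ring 126.0
comb ['scene', 'top'] [4.69539e+02 1.17290e+01 2.94000e-01 5.59900e+00 3.30000e-01]
comb ['scene'] [4.65083e+02 1.35710e+01 2.91000e-01 9.24600e+00 2.38000e-01]
comb ['top'] [4.71519e+02 1.13550e+01 2.89000e-01 8.25800e+00 1.23000e-01]
scene core 22.0 ring 148.0
top core 39.0 ring 95.0
black ['scene', 'top'] [ 4.36332e+02  4.03120e+02 -3.58000e-01 -6.05000e-01  1.82000e-01]
black ['scene'] [ 4.37440e+02  4.06004e+02 -3.46000e-01  1.36000e-01  1.53000e-01]
black ['top'] [ 4.35744e+02  3.99892e+02 -3.65000e-01 -3.23300e+00  1.57000e-01]
```

>>> servo_tool:
  rows:
    - [0, [0, -0.5, 8], [0, 0, 0.3]]
    - [0, [0, 0, 6], [0, 0, 0]]
    - [0, [0, 0, 4], [0, 0, 0]]
    - [0, [0, 0, 3], [0, 0, 0]]
    - [0, [0, 0, 2], [0, 0, 0]]
    - [0, [0, 0, 0], [0, 0, 0]]

```text
clock: 8.5
eef_pos: [503.0, 382.2, 56.1]
tcp_rot: [-3.141, 0.0, 1.223]
contact_force: [-0.3, -0.0, -0.2]
opening: 0.151
```

>>> servo_tool:
  rows:
    - [0, [0, 0, 3], [0, 0, 0]]
    - [0, [0, 0, 3], [0, 0, 0]]
    - [0, [0, 0, 0], [0, 0, 0]]

```text
clock: 8.88
eef_pos: [502.9, 382.1, 49.9]
tcp_rot: [-3.141, 0.0, 1.223]
contact_force: [-0.7, 0.2, -0.1]
opening: 0.156
```

>>> servo_tool:
  rows:
    - [0, [0, 0, 3], [0, 0, 0]]
    - [0, [0, 0, 3], [0, 0, 0]]
    - [0, [0, 0, 2], [0, 0, 0]]
    - [0, [0, 0, 1], [0, 0, 0]]
    - [0, [0, 0, 0], [0, 0, 0]]

```text
clock: 9.5
eef_pos: [503.1, 382.2, 41.1]
tcp_rot: [-3.142, 0.0, 1.223]
contact_force: [0.0, -1.0, -0.2]
opening: 0.157
```

>>> servo_tool:
  rows:
    - [0, [0, 0, 1], [0, 0, 0]]
    - [0, [0, 0, 1], [0, 0, 0]]
    - [0, [0, 0, 0], [0, 0, 0]]

```text
clock: 9.88
eef_pos: [503.1, 382.2, 40.4]
tcp_rot: [3.142, -0.0, 1.223]
contact_force: [-4.0, -4.6, 12.1]
opening: 0.154
```

>>> servo_tool:
  rows:
    - [25, [0, 0, 0], [0, 0, 0]]
    - [35, [0, 0, 0], [0, 0, 0]]
    - [35, [0, 0, 0], [0, 0, 0]]
    - [35, [0, 0, -10], [0, 0, 0]]
    - [35, [0, 0, -25], [0, 0, 0]]
    - [35, [0, 0, -40], [0, 0, 0]]
    - [35, [0, 0, -40], [0, 0, 0]]
    - [35, [0, 0, 0], [0, 0, 0]]

```text
clock: 10.88
eef_pos: [505.0, 383.7, 158.5]
tcp_rot: [3.138, -0.006, 1.223]
contact_force: [-0.1, -0.0, -0.3]
opening: 0.405
```

```bash
python3 plan.py 471 14 150 0.29 80
```

```text
t 10.88 [505.  383.7 158.5] [ 3.138 -0.006  1.223]
[[80.0, [-39.9, 10.4, 0.9], [0, 0, 5.9]], [80.0, [-38.6, 14.5, 0.9], [0, 0, 5.9]], [80.0, [-36.9, 18.4, 0.9], [0, 0, 5.9]], [80.0, [-34.8, 22.2, 0.9], [0, 0, 5.9]], [80.0, [-32.3, 25.6, 0.9], [0, 0, 5.9]], [80.0, [-29.5, 28.8, 0.9], [0, 0, 5.9]], [80.0, [-26.3, 31.7, 0.9], [0, 0, 5.9]], [80.0, [-22.9, 34.3, 0.9], [0, 0, 5.9]]]
[[80.0, [-19.2, 36.5, 0.9], [0, 0, 5.9]]]
```

```bash
python3 - <<'E'
from ov import *
im={c:grab_frame(c) for c in("scene","top")}
for c in im: cv2.imwrite(f"pics/{c}3.png",im[c])
S=[(0,0,52,60,28,56)]; 
ms={}; ml={}
for c in im:
    m=near(c,"short_tray_mid",(480,15,40)); l=near(c,"long_tray_mid",(475,13,15)); 
    print(c, m is not None and m.sum(), l is not None and l.sum())
    if m is not None: ms[c]=m
    if l is not None: ml[c]=l
un={c:np.maximum(ms.get(c,0),ml.get(c,0)) for c in ms}
for c in [list(ms)]+[[c] for c in ms]:
    print(c,"short",np.round(fit({k:ms[k] for k in c},(475,14,.29),S)[0],2), "stack",np.round(fit({k:un[k] for k in c},(475,14,.29),[(0,0,100,60,0,28)])[0],2))
p,e=fit(ms,(475,14,.29),S); print(p,e)
it=[(box(p[0],p[1],28,56,p[2],52,60),(0,255,0)),(box(475,13,0,28,.29,100,60),(0,255,255))]
a=[ov(c,im[c],(475,13,30),28,it,400) for c in("top","scene")]
x,y,t=503.1,382.2,1.223-np.pi/2
cv2.imwrite("pics/g4.png",np.vstack([np.hstack(a),np.hstack([cv2.resize(tile(c,im[c],(470,395,50),40,400)[100:300],(400,200)) for c in("top","scene")])]))
E
```

```text
scene 503.0 364.0
top 409.0 371.0
['scene', 'top'] short [4.8008e+02 1.6260e+01 2.6000e-01] stack [4.676e+02 1.368e+01 2.700e-01]
['scene'] short [4.8307e+02 1.6460e+01 2.2000e-01] stack [4.7461e+02 1.5580e+01 2.9000e-01]
['top'] short [4.7931e+02 1.6300e+01 2.8000e-01] stack [4.6685e+02 1.3210e+01 2.5000e-01]
[4.80081135e+02 1.62578089e+01 2.55776383e-01] 0.09489365949590158
```

View pics/g4.png

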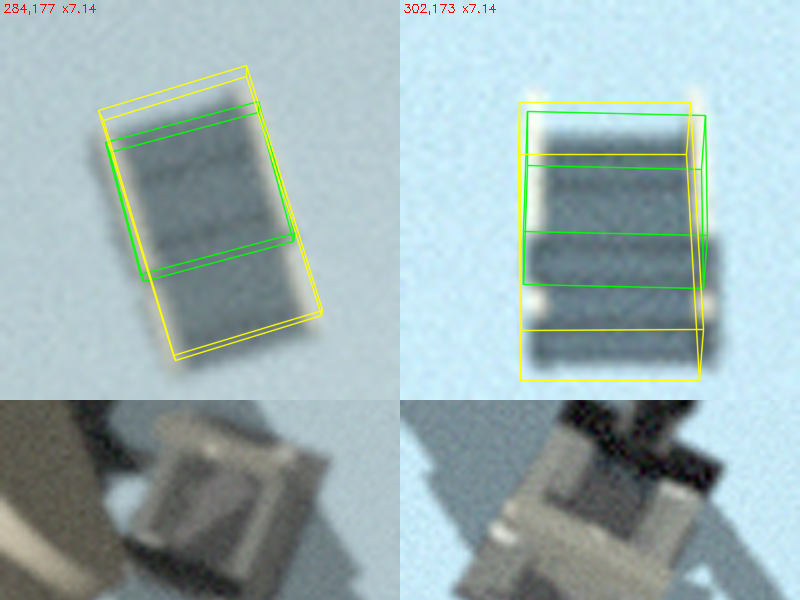

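>>> servo_tool:
  rows:
    - [80, [-39.5, 10.0, 1], [0, 0, 5.9]]
    - [80, [-38.6, 14.2, 1], [0, 0, 5.9]]
    - [80, [-36.9, 18.0, 1], [0, 0, 5.9]]
    - [80, [-34.6, 21.6, 1], [0, 0, 5.9]]
    - [80, [-32, 25.6, 1], [0, 0, 5.9]]
    - [80, [-29.2, 28.8, 1], [0, 0, 5.9]]
    - [80, [-26, 31.4, 1], [0, 0, 5.9]]
    - [80, [-22.5, 34, 1], [0, 0, 5.9]]

```text
clock: 12.18
eef_pos: [472.4, 55.1, 145.5]
tcp_rot: [-3.141, 0.001, 0.396]
contact_force: [0.3, 0.6, -0.3]
opening: 0.936
```

```bash
python3 plan.py 480 16 90 0.27 80; python3 - <<'E'
from ov import *
im={c:cv2.imread(f"pics/{c}0.png") for c in("scene","top")}
ms={}
for c in im:
    g=cv2.GaussianBlur(im[c],(3,3),0).max(2); M=np.zeros_like(g); cv2.fillPoly(M,[np.int32(cv2.convexHull(np.float32(proj(c,box(480,-393,24,44,-.05,92,76)))))],1)
    print(c,np.percentile(g[M>0],[2,10,30,60])); ms[c]=((g<(85 if c=="top" else 95))&(M>0)).astype(float)
B=[(sx*36.5,0,7,60,24,44) for sx in(-1,1)]
for k in(ms,{"scene":ms["scene"]},{"top":ms["top"]}):
    p,e=fit(k,(480,-393,-.05),B); print(list(k),p.round(2),round(e,3))
p,e=fit(ms,(480,-393,-.05),B)
c_,s_=np.cos(p[2]),np.sin(p[2])
it=[(box(p[0]+c_*b[0],p[1]+s_*b[0],24,44,p[2],7,60),(0,255,0)) for b in B]+[(box(p[0],p[1],24,24.1,p[2],66,74),(0,0,255))]
cv2.imwrite("pics/g5.png",np.hstack([ov(c,im[c],(480,-393,24),25,it,400) for c in("top","scene")]))
E
```

```text
t 12.18 [472.4  55.1 145.5] [-3.141e+00  1.000e-03  3.960e-01]
[[80.0, [-4.0, 19.5, 27.8], [0, 0, 3.6]], [80.0, [-2.8, 19.7, 27.8], [0, 0, 3.6]]]
scene [ 31.   55.7  96.1 141. ]
top [ 66.  77. 108. 133.]
['scene', 'top'] [ 4.7521e+02 -3.9746e+02 -1.0000e-01] 0.148
['scene'] [ 4.7803e+02 -3.9566e+02 -1.1000e-01] 0.098
['top'] [ 4.7452e+02 -3.9663e+02 -8.0000e-02] 0.123
```

View pics/g5.png

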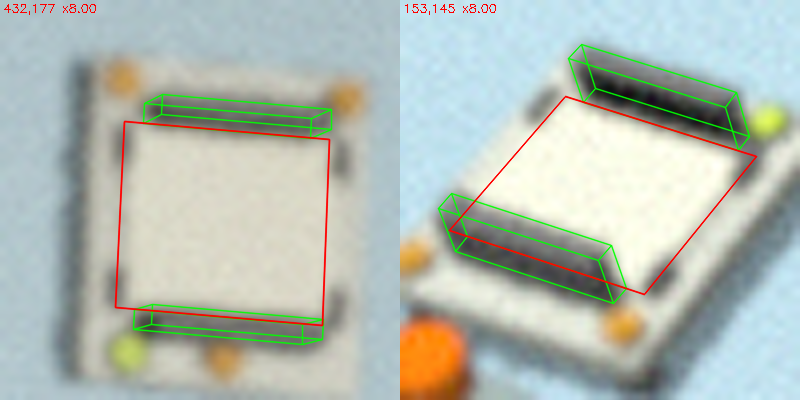

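>>> servo_tool:
  rows:
    - [82, [-4.0, 19.5, 28], [0, 0, 3.6]]
    - [82, [-2.8, 19.7, 28], [0, 0, 3.6]]
    - [82, [0, 0, 20], [0, 0, 0]]
    - [82, [0, 0, 20], [0, 0, 0]]
    - [82, [0, 0, 15], [0, 0, 0]]
    - [82, [0, 0, 4], [0, 0, 0]]
    - [82, [0, 0, 0], [0, 0, 0]]
  force: 25

```text
clock: 13.05
eef_pos: [480.7, 17.4, 31.1]
tcp_rot: [-3.141, 0.0, 0.274]
contact_force: [-0.1, 0.2, 0.5]
opening: 0.96
```

>>> servo_tool:
  rows:
    - [70, [0, 0, 0], [0, 0, 0]]
    - [62, [0, 0, 0], [0, 0, 0]]
    - [50, [0, 0, 0], [0, 0, 0]]
    - [50, [0, 0, 0], [0, 0, 0]]
    - [50, [0, 0, 0], [0, 0, 0]]

```text
clock: 13.68
eef_pos: [481.2, 17.4, 31.9]
tcp_rot: [3.141, -0.001, 0.273]
contact_force: [-0.8, 1.0, 5.3]
opening: 0.701
```

>>> servo_tool:
  rows:
    - [50, [0, 0, -2], [0, 0, 0]]
    - [50, [0, 0, -6], [0, 0, 0]]
    - [50, [0, 0, -20], [0, 0, 0]]
    - [50, [0, 0, -40], [0, 0, 0]]
    - [50, [0, 0, -45], [0, 0, 0]]
    - [50, [0, 0, 0], [0, 0, 0]]

```text
clock: 14.42
eef_pos: [483.1, 17.4, 147.6]
tcp_rot: [3.14, -0.006, 0.273]
contact_force: [-0.7, -0.0, -0.5]
opening: 0.697
```

```bash
python3 plan.py 477 -397 140 -0.10 50; python3 - <<'E'
from ov import *
im={c:grab_frame(c) for c in("scene",)}
s=sense(); x,y,z=s["eef_pos"]; a=s["tcp_rot"][2]
for c in im: cv2.imwrite(f"pics/{c}4.png",im[c])
it=[(box(x,y,z-3,z+25,a,52,60),(0,255,0)),(box(467,13.5,0,28,.27,100,60),(0,255,255))]
cv2.imwrite("pics/g6.png",ov("scene",im["scene"],(480,16,70),40,it,560))
E
```

```text
t 14.43 [483.1  17.4 147.6] [ 3.14  -0.006  0.273]
[[50.0, [-11.8, 39.7, 0.8], [0, 0, 2.1]], [50.0, [-10.3, 40.1, 0.8], [0, 0, 2.1]], [50.0, [-8.8, 40.5, 0.8], [0, 0, 2.1]], [50.0, [-7.3, 40.8, 0.8], [0, 0, 2.1]], [50.0, [-5.7, 41.0, 0.8], [0, 0, 2.1]], [50.0, [-4.2, 41.2, 0.8], [0, 0, 2.1]], [50.0, [-2.7, 41.4, 0.8], [0, 0, 2.1]], [50.0, [-1.1, 41.4, 0.8], [0, 0, 2.1]]]
[[50.0, [0.4, 41.4, 0.8], [0, 0, 2.1]], [50.0, [2.0, 41.4, 0.8], [0, 0, 2.1]]]
```

View pics/g6.png

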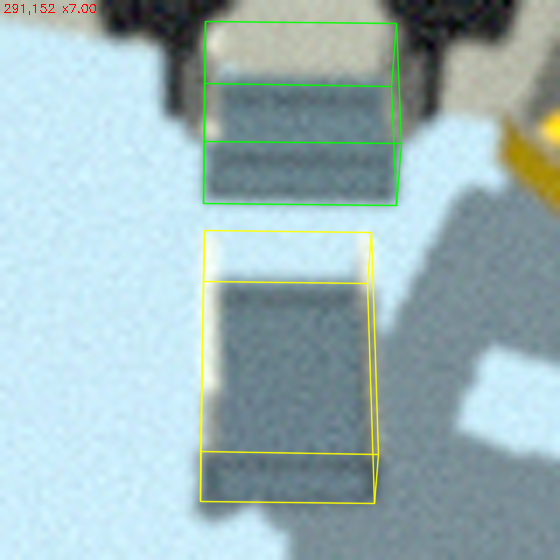

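>>> servo_tool:
  rows:
    - [50, [-11.2, 39.7, 0], [0, 0, 2.1]]
    - [50, [-10, 40.1, 0], [0, 0, 2.1]]
    - [50, [-8.6, 40.5, 0], [0, 0, 2.1]]
    - [50, [-7, 40.8, 0], [0, 0, 2.1]]
    - [50, [-5.5, 41.0, 0], [0, 0, 2.1]]
    - [50, [-4.0, 41.2, 0], [0, 0, 2.1]]
    - [50, [-2.5, 41.4, 0], [0, 0, 2.1]]
    - [50, [-1, 41.4, 0], [0, 0, 2.1]]

```text
clock: 15.48
eef_pos: [477.6, -314.5, 142.5]
tcp_rot: [-3.14, 0.002, -0.021]
contact_force: [0.7, 0.5, -0.0]
opening: 0.694
```

>>> servo_tool:
  rows:
    - [50, [0.4, 41.4, 0], [0, 0, 2.1]]
    - [50, [2.0, 41.4, 10], [0, 0, 2.1]]
    - [50, [0, 0, 30], [0, 0, 0]]
    - [50, [0, 0, 30], [0, 0, 0]]
    - [50, [0, 0, 0], [0, 0, 0]]

```text
clock: 16.1
eef_pos: [475.5, -394.7, 70.5]
tcp_rot: [-3.138, 0.006, -0.093]
contact_force: [0.2, 0.2, 0.3]
opening: 0.696
```

```bash
python3 - <<'E'
from ov import *
im={c:grab_frame(c) for c in("scene","top")}
s=sense(); x,y,z=s["eef_pos"]; a=s["tcp_rot"][2]; print(s["eef_pos"],s["tcp_rot"])
it=[(box(x,y,z-3,z+25,a,52,60),(0,255,0)),(box(476.5,-397,24,24.1,-.1,66,74),(0,0,255))]
cv2.imwrite("pics/g7.png",np.hstack([ov(c,im[c],(480,-395,45),30,it,400) for c in("top","scene")]))
E
python3 plan.py 477 -397 50 -0.10 50
```

```text
[ 477.55364392 -396.22239989   73.74527147] [-3.14075916e+00  1.21361453e-03 -9.30478390e-02]
t 16.2 [ 477.6 -396.2   73.7] [-3.141e+00  1.000e-03 -9.300e-02]
[[50.0, [-0.5, 0.8, 23.7], [0, 0, 0.4]]]
```

View pics/g7.png

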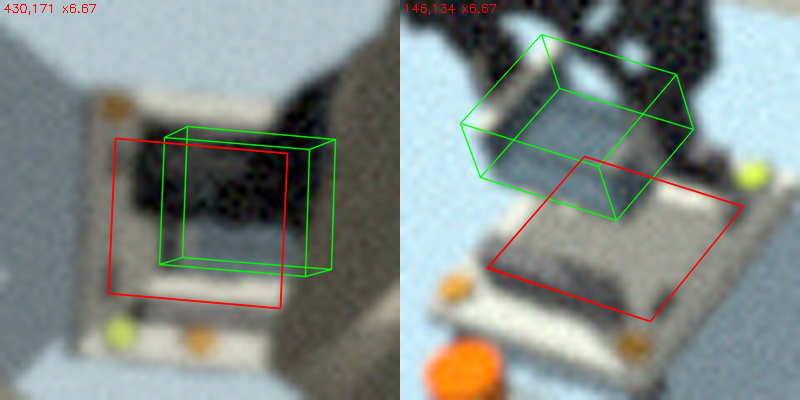

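>>> servo_tool:
  rows:
    - [50, [-0.5, 0.8, 20], [0, 0, 0.4]]
    - [50, [0, 0, 12], [0, 0, 0]]
    - [50, [0, 0, 7], [0, 0, 0]]
    - [50, [0, 0, 3], [0, 0, 0]]
    - [50, [0, 0, 1], [0, 0, 0]]
    - [50, [0, 0, 0], [0, 0, 0]]

```text
clock: 16.95
eef_pos: [477.5, -397.4, 31.4]
tcp_rot: [3.141, -0.0, -0.1]
contact_force: [0.2, 0.3, -0.2]
opening: 0.695
```

>>> servo_tool:
  rows:
    - [50, [0, 0, 1.5], [0, 0, 0]]
    - [50, [0, 0, 1], [0, 0, 0]]
    - [50, [0, 0, 1], [0, 0, 0]]
    - [50, [0, 0, 0], [0, 0, 0]]

```text
clock: 17.45
eef_pos: [477.3, -397.3, 27.9]
tcp_rot: [3.142, -0.0, -0.1]
contact_force: [-0.8, 0.5, 3.5]
opening: 0.697
```

>>> servo_tool:
  rows:
    - [50, [0, 0, 0.5], [0, 0, 0]]
    - [64, [0, 0, 0], [0, 0, 0]]
    - [72, [0, 0, 0], [0, 0, 0]]
    - [76, [0, 0, 0], [0, 0, 0]]
    - [76, [0, 0, -15], [0, 0, 0]]
    - [76, [0, 0, -35], [0, 0, 0]]
    - [76, [0, 0, -40], [0, 0, 0]]
    - [76, [0, 0, -30], [0, 0, 0]]

```text
clock: 18.45
eef_pos: [477.8, -397.7, 150.0]
tcp_rot: [3.14, -0.002, -0.1]
contact_force: [0.9, -0.2, -0.0]
opening: 0.887
```

```bash
python3 plan.py 469 13.5 145 0.27 82 50
```

```text
t 18.45 [ 477.8 -397.7  150. ] [ 3.14e+00 -2.00e-03 -1.00e-01]
[[82.0, [-5.5, -45.4, 0.6], [0, 0, -2.4]], [82.0, [-3.7, -45.6, 0.6], [0, 0, -2.4]], [82.0, [-1.8, -45.7, 0.6], [0, 0, -2.4]], [82.0, [0.1, -45.7, 0.6], [0, 0, -2.4]], [82.0, [2.0, -45.7, 0.6], [0, 0, -2.4]], [82.0, [3.8, -45.5, 0.6], [0, 0, -2.4]], [82.0, [5.7, -45.3, 0.6], [0, 0, -2.4]], [82.0, [7.6, -45.1, 0.6], [0, 0, -2.4]]]
[[82.0, [9.4, -44.7, 0.6], [0, 0, -2.4]]]
```

>>> servo_tool:
  rows:
    - [82, [-5.5, -45.4, 0.6], [0, 0, -2.4]]
    - [82, [-3.7, -45.6, 0.6], [0, 0, -2.4]]
    - [82, [-1.8, -45.7, 0.6], [0, 0, -2.4]]
    - [82, [0.1, -45.7, 0.6], [0, 0, -2.4]]
    - [82, [2.0, -45.7, 0.6], [0, 0, -2.4]]
    - [82, [3.8, -45.5, 0.6], [0, 0, -2.4]]
    - [82, [5.7, -45.3, 0.6], [0, 0, -2.4]]
    - [82, [7.6, -45.1, 0.6], [0, 0, -2.4]]

```text
clock: 19.45
eef_pos: [468.7, -30.3, 143.5]
tcp_rot: [3.141, -0.001, 0.236]
contact_force: [0.6, 0.4, 0.2]
opening: 0.961
```

>>> servo_tool:
  rows:
    - [82, [9.4, -44.7, 0.6], [0, 0, -2.4]]
    - [82, [0, 0, 35], [0, 0, 0]]
    - [82, [0, 0, 35], [0, 0, 0]]
    - [82, [0, 0, 0], [0, 0, 0]]

```text
clock: 19.95
eef_pos: [465.7, 14.1, 70.9]
tcp_rot: [-3.141, 0.004, 0.277]
contact_force: [-0.5, -0.2, 0.7]
opening: 0.957
```

```bash
python3 plan.py 469.5 13.5 5 0.27 82 20; python3 - <<'E'
from ov import *
im={c:grab_frame(c) for c in("scene","top")}
for c in im: cv2.imwrite(f"pics/{c}5.png",im[c])
E
```

```text
t 19.95 [465.7  14.1  70.9] [-3.141  0.004  0.277]
[[82.0, [0.9, 0.4, 16.5], [0, 0, 0.1]], [82.0, [0.9, 0.4, 16.5], [0, 0, 0.1]], [82.0, [0.9, 0.4, 16.5], [0, 0, 0.1]], [82.0, [0.9, 0.4, 16.5], [0, 0, 0.1]]]
```

>>> servo_tool:
  rows:
    - [82, [0.6, 0.2, 18], [0, 0, 0]]
    - [82, [0.6, 0.2, 18], [0, 0, 0]]
    - [82, [0.6, 0.2, 18], [0, 0, 0]]
    - [82, [0, 0, 12], [0, 0, 0]]
    - [82, [0, 0, 0], [0, 0, 0]]
    - [82, [0, 0, 0], [0, 0, 0]]

```text
clock: 20.8
eef_pos: [469.7, 13.9, 6.5]
tcp_rot: [3.141, -0.001, 0.277]
contact_force: [-0.7, -1.5, -0.7]
opening: 0.96
```

>>> servo_tool:
  rows:
    - [70, [0, 0, 0], [0, 0, 0]]
    - [62, [0, 0, 0], [0, 0, 0]]
    - [50, [0, 0, 0], [0, 0, 0]]
    - [50, [0, 0, 0], [0, 0, 0]]
    - [50, [0, 0, 0], [0, 0, 0]]
  force: 30

```text
clock: 21.42
eef_pos: [469.4, 13.9, 6.3]
tcp_rot: [3.141, -0.001, 0.277]
contact_force: [-1.0, -0.1, 5.6]
opening: 0.696
```

>>> servo_tool:
  rows:
    - [50, [0, 0, -2], [0, 0, 0]]
    - [50, [0, 0, -6], [0, 0, 0]]
    - [50, [0, 0, -25], [0, 0, 0]]
    - [50, [0, 0, -45], [0, 0, 0]]
    - [50, [0, 0, -50], [0, 0, 0]]
    - [50, [0, 0, 0], [0, 0, 0]]
    - [50, [0, 0, 0], [0, 0, 0]]

```text
clock: 22.3
eef_pos: [468.8, 13.9, 133.7]
tcp_rot: [3.142, -0.0, 0.277]
contact_force: [-0.4, -0.4, -2.0]
opening: 0.695
```

```bash
python3 plan.py 534.5 -197.7 130 -0.155 50; python3 - <<'E'
from ov import *
c="scene"; im=grab_frame(c)
s=sense(); x,y,z=s["eef_pos"]; a=s["tcp_rot"][2]
it=[(box(x,y,z-6.5,z+21.5,a,100,60),(0,255,0))]
A=ov(c,im,(475,16,130),40,it,400)
im0=cv2.imread("pics/scene5.png")
B=ov(c,im0,(480,-395,40),25,[(box(477.3,-397.4,24,52,-.1,52,60),(0,255,0))],400)
cv2.imwrite("pics/g8.png",np.hstack([A,B]))
E
```

```text
t 22.3 [468.8  13.9 133.7] [ 3.142 -0.     0.277]
[[50.0, [1.1, 44.3, 0.7], [0, 0, 4.9]], [50.0, [4.9, 44.0, 0.7], [0, 0, 4.9]], [50.0, [8.7, 43.5, 0.7], [0, 0, 4.9]], [50.0, [12.4, 42.5, 0.7], [0, 0, 4.9]], [50.0, [16.0, 41.3, 0.7], [0, 0, 4.9]]]
```

View pics/g8.png

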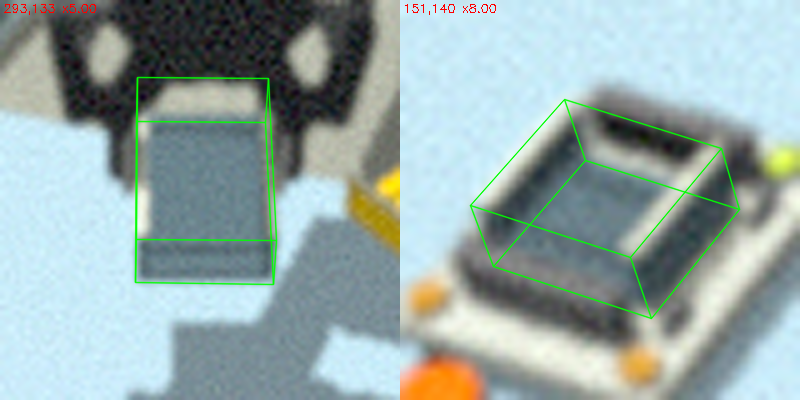

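>>> servo_tool:
  rows:
    - [50, [1.1, 44.3, 0.7], [0, 0, 4.9]]
    - [50, [4.9, 44.0, 0.7], [0, 0, 4.9]]
    - [50, [8.7, 43.5, 0.7], [0, 0, 4.9]]
    - [50, [12.4, 42.5, 0.7], [0, 0, 4.9]]
    - [50, [16.0, 41.3, 0.7], [0, 0, 4.9]]
    - [50, [0, 0, 0], [0, 0, 0]]
    - [50, [0, 0, 0], [0, 0, 0]]

```text
clock: 23.22
eef_pos: [534.0, -196.8, 128.7]
tcp_rot: [-3.141, 0.003, -0.15]
contact_force: [0.1, 0.6, -0.1]
opening: 0.692
```

```bash
python3 plan.py 534.5 -197.7 50 -0.155 50 20; python3 - <<'E'
from ov import *
s=sense(); x,y,z=s["eef_pos"]; a=s["tcp_rot"][2]
it=[(box(534.5,-197.7,0,64,-.155,174,134),(0,255,255)),(box(534.5,-197.7,30,30.1,-.155,114,74),(0,0,255)),(box(x,y,z-6.5,z+21.5,a,100,60),(0,255,0))]
cv2.imwrite("pics/g9.png",np.hstack([ov(c,grab_frame(c),(535,-198,60),50,it,400) for c in("top","scene")]))
E
```

```text
t 23.23 [ 534.  -196.8  128.7] [-3.141e+00  3.000e-03 -1.500e-01]
[[50.0, [0.2, 0.2, 19.7], [0, 0, 0.1]], [50.0, [0.2, 0.2, 19.7], [0, 0, 0.1]], [50.0, [0.2, 0.2, 19.7], [0, 0, 0.1]], [50.0, [0.2, 0.2, 19.7], [0, 0, 0.1]]]
```

View pics/g9.png

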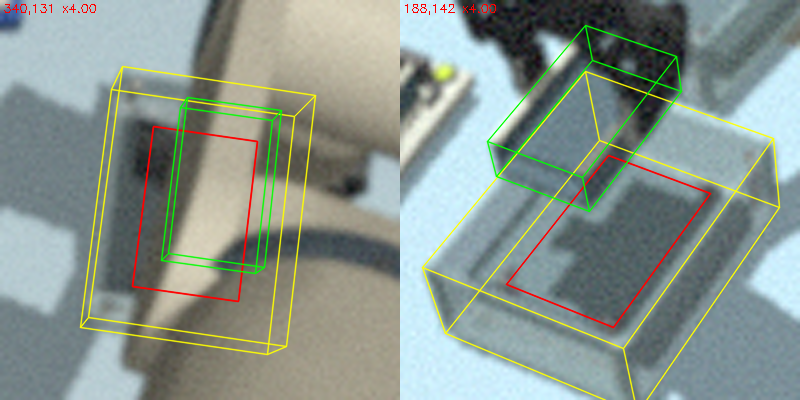

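>>> servo_tool:
  rows:
    - [50, [0.3, 0.5, 22], [0, 0, 0.2]]
    - [50, [0.2, 0.4, 22], [0, 0, 0.1]]
    - [50, [0, 0, 20], [0, 0, 0]]
    - [50, [0, 0, 14], [0, 0, 0]]
    - [50, [0, 0, 8], [0, 0, 0]]
    - [50, [0, 0, 3], [0, 0, 0]]
    - [50, [0, 0, 0], [0, 0, 0]]

```text
clock: 24.2
eef_pos: [535.8, -198.5, 41.5]
tcp_rot: [3.142, -0.0, -0.156]
contact_force: [0.1, 0.1, -0.8]
opening: 0.696
```

>>> servo_tool:
  rows:
    - [50, [0, 0, 2.5], [0, 0, 0]]
    - [50, [0, 0, 1], [0, 0, 0]]
    - [50, [0, 0, 1], [0, 0, 0]]
    - [50, [0, 0, 0], [0, 0, 0]]

```text
clock: 24.7
eef_pos: [535.6, -198.5, 36.8]
tcp_rot: [-3.142, 0.0, -0.156]
contact_force: [0.9, -0.0, -0.1]
opening: 0.695
```

>>> servo_tool:
  rows:
    - [50, [0, 0, 0.6], [0, 0, 0]]
    - [50, [0, 0, 0.5], [0, 0, 0]]
    - [50, [0, 0, 0], [0, 0, 0]]

```text
clock: 25.08
eef_pos: [535.7, -198.5, 36.3]
tcp_rot: [3.142, -0.0, -0.156]
contact_force: [-2.8, 0.3, 6.9]
opening: 0.696
```

>>> servo_tool:
  rows:
    - [64, [0, 0, 0], [0, 0, 0]]
    - [70, [0, 0, 0], [0, 0, 0]]
    - [70, [0, 0, 0], [0, 0, 0]]
    - [70, [0, 0, -15], [0, 0, 0]]
    - [70, [0, 0, -35], [0, 0, 0]]
    - [70, [0, 0, -40], [0, 0, 0]]
    - [70, [0, 0, -30], [0, 0, 0]]

```text
clock: 25.95
eef_pos: [536.2, -198.7, 158.5]
tcp_rot: [3.141, -0.002, -0.156]
contact_force: [0.5, -0.1, 0.3]
opening: 0.817
```

```bash
python3 plan.py 549.5 200 110 -0.012 40 50
```

```text
t 25.95 [ 536.2 -198.7  158.5] [ 3.141e+00 -2.000e-03 -1.560e-01]
[[40.0, [-5.4, -44.0, 5.4], [0, 0, -0.9]], [40.0, [-4.7, -44.1, 5.4], [0, 0, -0.9]], [40.0, [-4.0, -44.1, 5.4], [0, 0, -0.9]], [40.0, [-3.3, -44.2, 5.4], [0, 0, -0.9]], [40.0, [-2.6, -44.2, 5.4], [0, 0, -0.9]], [40.0, [-1.9, -44.3, 5.4], [0, 0, -0.9]], [40.0, [-1.2, -44.3, 5.4], [0, 0, -0.9]], [40.0, [-0.5, -44.3, 5.4], [0, 0, -0.9]]]
[[40.0, [0.2, -44.3, 5.4], [0, 0, -0.9]]]
```

>>> servo_tool:
  rows:
    - [40, [-5.4, -44.0, 5.4], [0, 0, -0.9]]
    - [40, [-4.7, -44.1, 5.4], [0, 0, -0.9]]
    - [40, [-4.0, -44.1, 5.4], [0, 0, -0.9]]
    - [40, [-3.3, -44.2, 5.4], [0, 0, -0.9]]
    - [40, [-2.6, -44.2, 5.4], [0, 0, -0.9]]
    - [40, [-1.9, -44.3, 5.4], [0, 0, -0.9]]
    - [40, [-1.2, -44.3, 5.4], [0, 0, -0.9]]
    - [40, [-0.5, -44.3, 5.4], [0, 0, -0.9]]

```text
clock: 26.95
eef_pos: [548.1, 157.4, 113.5]
tcp_rot: [-3.141, -0.001, -0.03]
contact_force: [1.5, 0.1, 0.2]
opening: 0.47
```

>>> servo_tool:
  rows:
    - [40, [0.2, -44.3, 5.4], [0, 0, -0.9]]
    - [40, [0, 0, 20], [0, 0, 0]]
    - [40, [0, 0, 20], [0, 0, 0]]
    - [40, [0, 0, 0], [0, 0, 0]]
    - [40, [0, 0, 0], [0, 0, 0]]

```text
clock: 27.58
eef_pos: [549.9, 200.2, 68.2]
tcp_rot: [-3.141, -0.001, -0.015]
contact_force: [0.2, -0.6, 0.3]
opening: 0.47
```

```bash
python3 plan.py 549.5 200 16 -0.012 40 15;  python3 - <<'E'
from h import *
T=(535.7,-198.5,45)
for c in("scene","top"):
    cv2.imwrite(f"pics/{c}6.png",grab_frame(c))
    m=near(c,"tank_platform",(535,-198,40)); 
    if m is not None: print(c,"tank",fit({c:m},(534.5,-197.7,-.155),TANK))
    m=near(c,"long_tray_mid",T,25)
    print(c, None if m is None else (m.sum(),np.argwhere(m).mean(0)[::-1]),proj(c,T))
E
```

```text
t 27.57 [549.9 200.2  68.2] [-3.141e+00 -1.000e-03 -1.500e-02]
[[40.0, [-0.1, 0.0, 13.0], [0, 0, -0.0]], [40.0, [-0.1, 0.0, 13.0], [0, 0, -0.0]], [40.0, [-0.1, 0.0, 13.0], [0, 0, -0.0]], [40.0, [-0.1, 0.0, 13.0], [0, 0, -0.0]]]
scene tank (array([ 5.33827859e+02, -1.97682028e+02, -1.56027678e-01]), np.float64(0.15885933419648252))
scene (np.float64(990.0), array([237.5040404 , 198.74646465])) [[238.74648531 197.10510765]]
top tank (array([ 5.34830322e+02, -1.98684450e+02, -1.52935671e-01]), np.float64(0.1662690911123399))
top (np.float64(801.0), array([389.38327091, 183.61298377])) [[389.47472489 182.37625451]]
```

>>> servo_tool:
  rows:
    - [40, [0, 0, 15], [0, 0, 0]]
    - [40, [0, 0, 15], [0, 0, 0]]
    - [40, [0, 0, 12], [0, 0, 0]]
    - [40, [0, 0, 7], [0, 0, 0]]
    - [40, [0, 0, 3], [0, 0, 0]]
    - [40, [0, 0, 0], [0, 0, 0]]

```text
clock: 28.62
eef_pos: [549.4, 200.1, 15.0]
tcp_rot: [3.142, 0.0, -0.015]
contact_force: [-0.3, 0.9, 0.0]
opening: 0.47
```

>>> servo_tool:
  rows:
    - [25, [0, 0, 0], [0, 0, 0]]
    - [18, [0, 0, 0], [0, 0, 0]]
    - [0, [0, 0, 0], [0, 0, 0]]
    - [0, [0, 0, 0], [0, 0, 0]]
    - [0, [0, 0, 0], [0, 0, 0]]
  force: 60

```text
clock: 29.25
eef_pos: [549.7, 200.2, 15.7]
tcp_rot: [-3.141, -0.001, -0.015]
contact_force: [-0.5, 0.4, 4.9]
opening: 0.15
```

>>> servo_tool:
  rows:
    - [0, [0, 0, -2], [0, 0, 0]]
    - [0, [0, 0, -6], [0, 0, 0]]
    - [0, [0, 0, -20], [0, 0, 0]]
    - [0, [0, 0, -35], [0, 0, 0]]
    - [0, [0, 0, -35], [0, 0, 0]]
    - [0, [0, 0, -25], [0, 0, 0]]
    - [0, [0, 0, 0], [0, 0, 0]]
    - [0, [0, 0, 0], [0, 0, 0]]

```text
clock: 30.25
eef_pos: [548.8, 199.9, 137.7]
tcp_rot: [3.141, 0.001, -0.015]
contact_force: [-0.3, 1.2, -2.1]
opening: 0.15
```

```bash
python3 plan.py 534.5 -198 138 -0.155 0 40; python3 - <<'E'
from ov import *
s=sense(); x,y,z=s["eef_pos"]; a=s["tcp_rot"][2]; dz=z-15.5
B=[(0,0,178,138,8+dz,12+dz),(0,0,156,116,dz,8+dz),(0,0,70,14,12+dz,34+dz)]
for c in("scene","top"):
    im=grab_frame(c); cv2.imwrite(f"pics/{c}7.png",im)
    m=near(c,"lid_grip",(x,y,z))
    if m is not None: print(c,m.sum(),sil(c,(x,y,a),B).sum(),fit({c:m},(x,y,a),B))
E
```

```text
t 30.25 [548.8 199.9 137.7] [ 3.141e+00  1.000e-03 -1.500e-02]
[[0.0, [-0.9, 39.8, -0.0], [0, 0, 0.8]], [0.0, [-0.3, 39.8, -0.0], [0, 0, 0.8]], [0.0, [0.3, 39.8, -0.0], [0, 0, 0.8]], [0.0, [0.8, 39.8, -0.0], [0, 0, 0.8]], [0.0, [1.4, 39.8, -0.0], [0, 0, 0.8]], [0.0, [1.9, 39.8, -0.0], [0, 0, 0.8]], [0.0, [2.5, 39.7, -0.0], [0, 0, 0.8]], [0.0, [3.1, 39.7, -0.0], [0, 0, 0.8]]]
[[0.0, [3.6, 39.7, -0.0], [0, 0, 0.8]], [0.0, [4.2, 39.6, -0.0], [0, 0, 0.8]]]
scene 3415.0 4664.2235294117645 (array([ 5.48742227e+02,  1.99643189e+02, -1.26864524e-02]), np.float64(0.15696094725238893))
top 1048.0 3742.1921568627454 (array([ 5.52676437e+02,  1.91553448e+02, -5.94829788e-02]), np.float64(0.5603099871867354))
```

>>> servo_tool:
  rows:
    - [0, [-0.9, 39.8, 0], [0, 0, 0.8]]
    - [0, [-0.3, 39.8, 0], [0, 0, 0.8]]
    - [0, [0.3, 39.8, 0], [0, 0, 0.8]]
    - [0, [0.8, 39.8, 0], [0, 0, 0.8]]
    - [0, [1.4, 39.8, 0], [0, 0, 0.8]]
    - [0, [1.9, 39.8, 0], [0, 0, 0.8]]
    - [0, [2.5, 39.7, 0], [0, 0, 0.8]]
    - [0, [3.1, 39.7, 0], [0, 0, 0.8]]

```text
clock: 31.45
eef_pos: [537.5, -119.4, 137.4]
tcp_rot: [-3.141, 0.001, -0.127]
contact_force: [-0.1, 0.2, -2.1]
opening: 0.146
```

>>> servo_tool:
  rows:
    - [0, [3.6, 39.7, 0], [0, 0, 0.8]]
    - [0, [4.2, 39.6, 0], [0, 0, 0.8]]
    - [0, [0, 0, 15], [0, 0, 0]]
    - [0, [0, 0, 15], [0, 0, 0]]
    - [0, [0, 0, 10], [0, 0, 0]]
    - [0, [0, 0, 0], [0, 0, 0]]
    - [0, [0, 0, 0], [0, 0, 0]]

```text
clock: 32.33
eef_pos: [535.5, -197.3, 98.3]
tcp_rot: [3.142, -0.0, -0.153]
contact_force: [-0.2, -0.7, -0.8]
opening: 0.147
```

```bash
python3 plan.py 534.5 -198 85 -0.155 0 15; python3 - <<'E'
from ov import *
s=sense(); x,y,z=s["eef_pos"]; a=s["tcp_rot"][2]; dz=z-15.5; print(dz)
B=[(0,0,178,138,8+dz,12+dz),(0,0,156,116,dz,8+dz),(0,0,70,14,12+dz,34+dz)]
it=[(box(534.5,-198,0,64,-.155,174,134),(0,255,255))]+[(box(x,y,b[4],b[5],a,b[2],b[3]),(0,255,0)) for b in B[:2]]
c="scene"; im=grab_frame(c); m=near(c,"lid_grip",(x,y,z))
if m is not None: print(c,m.sum(),fit({c:m},(x,y,a),B),x,y,a)
cv2.imwrite("pics/g10.png",ov(c,im,(535,-198,60),45,it,560))
E
```

```text
t 32.33 [ 535.5 -197.3   98.3] [ 3.142 -0.    -0.153]
[[0.0, [-0.9, 0.8, 13.3], [0, 0, 0.1]]]
82.77751680884889
scene 2566.0 (array([ 5.33417065e+02, -1.97250032e+02, -1.85247619e-01]), np.float64(0.16428445430677238)) 535.4731293760294 -197.34809992243666 -0.15333094904559386
```

View pics/g10.png

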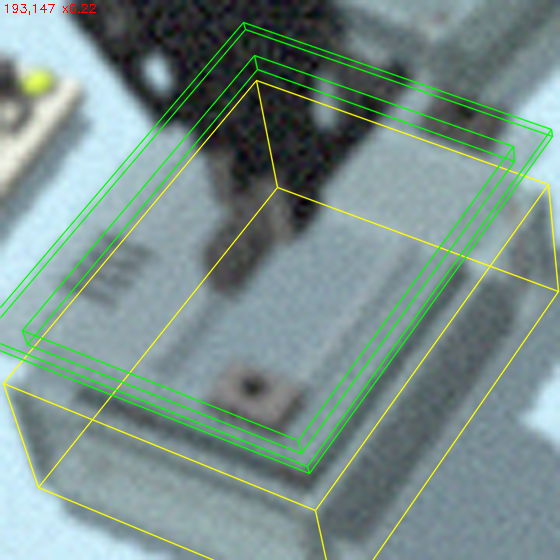

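>>> servo_tool:
  rows:
    - [0, [-0.8, 0.7, 8], [0, 0, 0.1]]
    - [0, [0, 0, 5], [0, 0, 0]]
    - [0, [0, 0, 3], [0, 0, 0]]
    - [0, [0, 0, 3], [0, 0, 0]]
    - [0, [0, 0, 2], [0, 0, 0]]
    - [0, [0, 0, 0], [0, 0, 0]]

```text
clock: 33.17
eef_pos: [534.2, -198.4, 76.9]
tcp_rot: [-3.142, 0.0, -0.156]
contact_force: [-0.0, -0.7, -2.0]
opening: 0.148
```

Lip is inside the rim with no contact; lowering the rest of the way.

>>> servo_tool:
  rows:
    - [0, [0, 0, 2], [0, 0, 0]]
    - [0, [0, 0, 2], [0, 0, 0]]
    - [0, [0, 0, 1], [0, 0, 0]]
    - [0, [0, 0, 0.5], [0, 0, 0]]
    - [0, [0, 0, 0], [0, 0, 0]]

```text
clock: 33.8
eef_pos: [534.2, -198.4, 71.7]
tcp_rot: [-3.142, 0.0, -0.156]
contact_force: [-0.6, 1.1, -0.2]
opening: 0.15
```

>>> servo_tool:
  rows:
    - [0, [0, 0, 0.5], [0, 0, 0]]
    - [0, [0, 0, 0.5], [0, 0, 0]]
    - [0, [0, 0, 0], [0, 0, 0]]

```text
clock: 34.17
eef_pos: [534.2, -198.4, 71.7]
tcp_rot: [3.142, -0.0, -0.156]
contact_force: [-5.0, 1.0, 11.7]
opening: 0.146
```

>>> servo_tool:
  rows:
    - [25, [0, 0, 0], [0, 0, 0]]
    - [35, [0, 0, 0], [0, 0, 0]]
    - [35, [0, 0, 0], [0, 0, 0]]
    - [35, [0, 0, -15], [0, 0, 0]]
    - [35, [0, 0, -40], [0, 0, 0]]
    - [35, [0, 0, -45], [0, 0, 0]]
    - [35, [0, 0, -45], [0, 0, 0]]

```text
clock: 35.05
eef_pos: [534.2, -198.4, 218.0]
tcp_rot: [3.141, -0.001, -0.156]
contact_force: [0.6, -0.0, -0.1]
opening: 0.41
```

>>> servo_tool:
  rows:
    - [35, [-45, -10, 0], [0, 0, 0]]
    - [35, [-45, -20, 0], [0, 0, 0]]
    - [35, [-45, -30, 0], [0, 0, 0]]
    - [35, [-30, -40, 0], [0, 0, 0]]
    - [35, [0, -40, 0], [0, 0, 0]]
    - [35, [0, -40, 0], [0, 0, 0]]
    - [35, [0, 0, 0], [0, 0, 0]]
    - [35, [0, 0, 0], [0, 0, 0]]

```text
clock: 36.05
eef_pos: [399.2, 4.9, 216.1]
tcp_rot: [3.141, -0.001, -0.155]
contact_force: [-0.1, 0.4, 0.2]
opening: 0.408
```

```bash
python3 - <<'E'
from ov import *
B=[(0,0,178,138,64,68),(0,0,70,14,68,90)]
im={}
for c in("scene","top"):
    im[c]=grab_frame(c); cv2.imwrite(f"pics/{c}8.png",im[c]); m=near(c,"lid_grip",(534,-198,66))
    if m is not None: print(c,m.sum(),fit({c:m},(534.2,-198.4,-.156),B))
it=[(box(534.2,-198.4,64,68,-.156,178,138),(0,255,0)),(box(534.5,-198,0,64,-.155,174,134),(0,255,255))]
r=[ov(c,im[c],(535,-198,60),45,it,300) for c in("top","scene")]; t=[tile(c,im[c],(475,392,50),25,250) for c in("top","scene")]+[tile("scene",im["scene"],(477,-397,40),25,250)]
a=np.hstack(r); b=np.hstack(t); b=cv2.resize(b,(600,200)); cv2.imwrite("pics/g11.png",np.vstack([a,b])); s=sense(); print(s["clock"],s["eef_pos"])
E
```

```text
scene 3309.0 (array([ 5.32849146e+02, -1.99709243e+02, -1.44136901e-01]), np.float64(0.026810397438530222))
top 3350.0 (array([ 5.34937317e+02, -1.98694207e+02, -1.60177049e-01]), np.float64(0.01376810154047953))
36.25 [399.10892219   4.24391563 215.66367665]
```

View pics/g11.png

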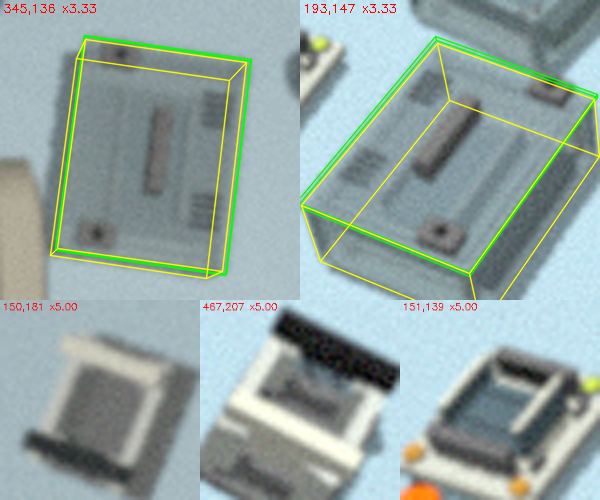

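```bash
python3 -c "
from rig import *
print(sign_off())"
```

```text
the job is handed in; nothing more can be done
None
```

I took the stack apart in the order asked and handed the job in at about 36 s. `sign_off` gave no verdict.

- **White comb:** it is down in the free guides. It went in without side load and met the wall tops at the expected height, with about 12 N of contact force. The last picture shows its bridge lying across both rack walls.
- **Short tray:** it lies flat on the stand's seat between the end stops.
- **Long tray:** it lies on the platform of the farther tank. The contact height was as expected, and the detected position matched the placement to within about 2 pixels in both cameras.
- **Lid:** it is closed on that tank. It seated at the computed height, and the last pictures put the plate square on the rim to within about 2 mm.

The arm is well clear of everything. The bottle, jar, tube rack, yellow tray and nearer tank were never touched.

The two cameras disagreed by 2–3 mm on some positions. I settled this with the arm's own position and the contact forces. No check failed.

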